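# Pop the interlock box cover through its release slot

### The job

The spring cover of the grey interlock box is held shut by a latch tab hidden somewhere behind the wide slot in its front. Pick up the driver, put its shaft through the slot, feel for the tab and press it in gently, without forcing anything, until the cover pops up; then lay the driver back down on the bench, clear of the box. Touch the box with nothing but the driver and leave the other things standing where they are.

Things in the scene. Friction and masses are not known exactly. Their poses are not given: they have to be found in the camera images.
- driver_handle (a point): Black ball-end driver lying on the bench, 164 mm long. This point is the centre of its round handle (26 mm diameter, 90 mm long, axis 13 mm above the bench while it lies). The driver's own y axis runs along it from tip to butt: the shaft points along -y.
- driver_tip (a point): Tip of the driver's steel shaft (4.4 mm diameter, 75 mm long, on the axis of the handle), 119 mm from the handle centre along the driver's -y; same axes.
- slot (a point): Centre of the horizontal slot's mouth in the box's front wall, on the wall's outer face, 50 mm above the bench. Axes: x straight into the box, y along the slot, z up. Slot 48 mm wide, 8 mm high, wall 5 mm thick; bevelled lips above and below it stand out 4 mm and widen its mouth to about 15 mm of height.
- cover (a joint): Cover on the box, hinged at its far edge: 0 rad = shut, held by the latch; let go, its spring lifts it to 0.5 and keeps it there. The tab cannot shift sideways; pushed along x it yields on a spring (4 N at first touch, 6 to 8 N where it frees the cover after 5 to 6 mm) and has a hard stop at 10 mm. Above 25 N the box counts as forced.
- cover_edge (a point): Middle of the cover's front edge, 80 mm above the bench when shut, above the slot wall.
- box: Grey interlock box fixed to the bench, 110 mm deep, 130 wide, 83 high; origin under its centre, axes as the slot's. Empty behind the slot up to a rigid partition 65 mm behind the outer face, but for one black latch tab 8 mm wide, 18 high, 14 long in x, its front 15 mm behind the outer face, its centre anywhere within 14 mm either side of the slot's middle (not given).
- driver: The driver as a whole; origin half-way along it, under its axis by 13 mm, y axis from tip to butt.
- stand_post: Bystander: bare steel post, 13 mm diameter, 75 mm tall, standing on the bench; origin at its foot.
- vial: Bystander: brown vial, 23 mm diameter, 52 mm tall, standing on the bench; origin at its foot.

How it is judged (in metres and radians):
On the way, in this order (a step that is already met when the one before it is completed fails the run):
1. the driver is lifted off the bench (height (world z) of driver_handle above 0.03 m), for 0.1 s.
2. the driver's tip is through the slot, inside the box (x of driver_tip in the frame of slot between 0.006 and 0.066 m and y of driver_tip in the frame of slot between -0.024 and 0.024 m and z of driver_tip in the frame of slot between -0.012 and 0.012 m), for 0.05 s.
3. the cover pops up while the tip is in the slot (value of joint cover above 0.1 rad and x of driver_tip in the frame of slot above 0.006 m and distance between driver_tip and slot below 0.07 m).
At the end, for the whole second after the job is handed in: The cover stands open (more than 0.35 rad) and the driver lies flat on the bench (handle centre less than 20 mm and tip less than 30 mm above it), at rest and not touching the box (value of joint cover above 0.35 rad and height (world z) of driver_handle between 0.006 and 0.02 m and height (world z) of driver_tip below 0.03 m and linear speed of driver below 0.03 m/s and contact force between driver and box below 0.05 N).
It fails at once if the box is forced: the driver presses on any part of it with more than 25 N (contact force between driver and box above 25 N).
It fails at once if the gripper or arm touches the box (more than 2 N) (contact force between any of the fingers, the arm and box above 2 N).
It fails at once if the standing post is shifted by more than 30 mm or knocked over (distance of stand_post from where it was at the start of the episode above 0.03 m or angle between stand_post's own z axis and vertical above 0.5 rad).
It fails at once if the vial is shifted by more than 30 mm or knocked over (distance of vial from where it was at the start of the episode above 0.03 m or angle between vial's own z axis and vertical above 0.5 rad).
It also fails if it takes over 56 s, if anything falls off the work surface, if the arm or the gripper's body presses on something with over 40 N, if the wrist force passes 120 N, or if a joint passes its speed limit or range.

### The arm

A 7-joint arm with a two-finger parallel gripper is mounted at the origin on a cart in front of the work surface, level with it; the furniture and walls round the work are solid. World frame = base frame: x ahead of the robot, y to its left, z up, the work surface at z = 0. Lengths are in m, angles in degrees, forces in N, time in s.
With the tool pointing down it reaches from about 0.425 to 0.875 m from the base axis. Payload 4.7 kg.
Tool frame: the origin (TCP) lies on the centre line of the jaws, within the pads' length; the fingertips stand 11 mm ahead of it and the grasp point (between the pads) lies 8 mm behind it (finger_overhang is the x of the fingertips in the tool frame, in m); x points along the fingers, z is the direction in which the jaws open and shut, and the axes are right-handed (so a half turn about x gives the same grasp; the last joint's range is limited). The gripper opens to 87 mm and grips with 3 to 60 N. Pads are 19 mm wide; open, the fingers measure 117 mm over their backs; the gripper's body (75 mm by 190 mm) begins 51 mm behind the grasp point.
Start: joints at [76.438, 18.392, -4.016, 83.108, 1.295, 78.541, -3.26], TCP at [0.161, -0.63, 0.234] pointing down, gripper open.
Joint ranges: [-163.93, 163.93], [-17.29, 119.83], [-79.2, 71.16], [3.27, 140.29], [-89.18, 269.18], [5.43, 117.66], [-154.24, 154.24]. Speed limits (degrees/s): [147.25, 147.25, 180, 180, 180, 180, 180].

### API

Orientations are given as [roll, pitch, yaw] about the fixed x, y, z axes, in that order (R = Rz(yaw) Ry(pitch) Rx(roll)).
In Python, from cell import get_obs, read_camera, sign_off, cut_out, finger_overhang gives the robot as it stands.
- The arm moves only by the tool servo_tool, never from a script. Its argument "rows" is one flat list of numbers, 5 for each row, row after row: the shift along the world's x, y, z in mm, then the turn about the world's z in degrees, then the closure, from 0 (fully open) to 1 (shut). A call has 1 to 10 rows; each row is the pose to reach, as a shift and turn from the pose commanded when the call began; what a row does not reach only later rows make up. A row lasts 1/12 s, in which the tool goes at most 41.7 mm and 7.16 degrees, less where a joint would pass 70% of its speed; a pose out of reach is approached as far as the arm can. A call with a gripper value outside its range is refused whole. The fingers move at their own pace and stop on an object; "force" is the grip in N (left out, the last holds). Time passes only in rows, so rows that repeat a pose let the fingers close. It gives the time, the measured TCP pose, the force and the opening at its end, in the units of the state.
- get_obs(): the state, without advancing time (a new reading comes with each control period).
- read_camera(name): name is "scene" or "side" or "wrist"; returns a dict with "frame" (420x560x3 uint8, blue, green, red), "range_z" (420x560 float32, m along the optical axis (not along the pixel's ray), 0 where there is no reading), "intrinsics" (3x3 intrinsics, pixels), "cam_to_world" (4x4, takes a point from camera to world coordinates); the wrist camera has in their place "tool_from_camera" (4x4, takes a point from camera to tool coordinates, whose origin is the TCP and whose axes are the tool frame's). Camera axes: x right, y down, z forward; pixel columns grow to the right and rows downward; lengths in m; the calibration is good to about 2 mm. A picture is of the moment at which its call begins: read the wrist's pose just before it.
- sign_off(): hands the job in, once; it reports no verdict.
Trained networks look in a picture, given as the dict that the camera call returned (one of the last four; its "shot" number tells which), for a name from the list of things; names that differ only in an ending like _2 or _b are one class to them, and where a whole thing is asked for, a point or a joint stands for the part that bears it (a point fixed in the world has none). Each returns a list of dicts, best first, with "score" (0 to 1); they miss things now and then, are a little off and sometimes report something else, mostly with a low value. They report only what shows in the picture. A call takes as long as a camera call.
- cut_out(name, picture): "pixels" (420x560 bool, what is visible of it) and "extent" ([centre column, centre row, width, height] in pixels, round what is visible of it).
The state is a dict: "time_s": time; "qpos": joint angles; "joint_velocities": joint speeds; "effort": joint torques, N m; "tool_pos": TCP position; "tool_rot": TCP orientation; "force": force on the tool from outside, world axes, zero at the start; "wrist_torque": the same for the moment, N m; "grip_width": finger opening in m.
Only numpy, scipy, OpenCV 4.12 (cv2) and the standard library are available. Lean on these libraries where they do the work, as an engineer would, in place of code of your own. Each camera call takes 0.05 s, during which the arm holds its last target.

## Working session

There is one attempt and no reset: what is moved stays moved. The work goes in short steps, Python scripts to look and compute and a tool call to move; the robot and the scene stay as the last step left them, time stands still between calls to the robot, and variables do not carry over. Pictures are saved under pics/ and viewed, and the job is handed in when it is done.

Besides the shell and the picture viewer there is one more tool, called after ">>>" as name(argument=value, ...) on one line, values as JSON. servo_tool: Moves the arm, as the interface text tells. Its arguments: {"type":"object","properties":{"rows":{"type":"array"},"force":{"type":"number"}},"required":["rows"]}

```bash
mkdir -p pics; ls
cat > h.py <<'E'
import numpy as np,cv2
from cell import *
def world(p,u,v,z=None):
    K=p["intrinsics"];d=p["range_z"][int(v),int(u)] if z is None else z
    c=np.array([(u-K[0,2])*d/K[0,0],(v-K[1,2])*d/K[1,1],d,1.])
    return (p["cam_to_world"]@c)[:3]
def cloud(p,m,T=None):
    K=p["intrinsics"];v,u=np.nonzero(m&(p["range_z"]>0));d=p["range_z"][v,u]
    c=np.stack([(u-K[0,2])*d/K[0,0],(v-K[1,2])*d/K[1,1],d,np.ones_like(d)])
    T=p["cam_to_world"] if T is None else T
    return (T@c)[:3].T
E
python3 - <<'E'
from h import *
o=get_obs();print(o)
for n in("scene","side"):
    p=read_camera(n);cv2.imwrite(f"pics/{n}0.png",p["frame"])
    for t in("driver","box","stand_post","vial","slot","cover"):
        try:
            r=cut_out(t,p)
        except Exception as e: print(t,e);continue
        for q in r[:2]:
            c=cloud(p,q["pixels"]);print(n,t,round(q["score"],2),q["extent"],np.median(c,0).round(3),c.min(0).round(3),c.max(0).round(3))
E
```

```text
pics
{'time_s': 0.0, 'qpos': array([76.43905279, 18.4399224 , -4.01562693, 83.17482618,  1.29537902,
       78.53991974, -3.26202373]), 'joint_velocities': array([ 0.00312105, -0.00486001,  0.00464559, -0.02170707,  0.05078098,
       -0.10754031,  0.06339101]), 'effort': array([ 2.33416386e-04, -4.91288602e+01, -4.03900445e-01, -3.12530959e+01,
       -6.37785648e-02,  4.36322833e-02,  1.90002629e-04]), 'tool_pos': array([ 0.1611254 , -0.62916839,  0.23245239]), 'tool_rot': array([-176.8388714 ,   89.89042884,  107.52996633]), 'force': array([-1.33092081,  0.9064603 , -0.19667071]), 'wrist_torque': array([-0.01298371, -0.00685182, -0.00938019]), 'grip_width': 0.08703601512210396}
scene driver 0.47 [322.8, 213.8, 28.9, 13.4] [ 0.472 -0.099  0.022] [ 0.429 -0.127 -0.003] [ 0.538 -0.077  0.031]
scene box 0.87 [216.9, 226.4, 58.8, 56.4] [0.584 0.224 0.082] [ 0.524  0.098 -0.002] [0.773 0.292 0.092]
scene stand_post 0.49 [389.1, 188.3, 14.9, 20.6] [ 0.417 -0.329  0.045] [ 0.412 -0.34   0.002] [ 0.425 -0.324  0.079]
scene stand_post 0.36 [318.9, 212.4, 37.8, 14.8] [ 0.475 -0.099  0.021] [
[... 509 characters left out ...]
72 -0.101  0.023] [ 0.433 -0.135  0.001] [ 0.52 -0.08  0.03]
side driver 0.16 [219.7, 275.1, 46.3, 53.5] [0.602 0.208 0.084] [ 0.525  0.092 -0.005] [0.703 0.287 0.09 ]
side box 0.55 [219.9, 278.8, 52.1, 58.8] [0.597 0.218 0.083] [ 0.524  0.128 -0.004] [0.698 0.29  0.09 ]
side stand_post 0.51 [364.1, 160.4, 3.8, 12.8] [ 0.418 -0.328  0.042] [ 0.413 -0.334  0.008] [ 0.425 -0.324  0.078]
side vial 0.64 [184.1, 333.4, 12.7, 15.4] [0.619 0.361 0.047] [ 0.612  0.35  -0.001] [0.649 0.371 0.057]
side slot 0.64 [220.4, 279.8, 48.6, 59.9] [0.596 0.218 0.083] [ 0.524  0.123 -0.007] [0.714 0.29  0.09 ]
side cover 0.84 [220.3, 274.0, 45.2, 52.4] [0.601 0.209 0.084] [0.528 0.101 0.001] [0.676 0.286 0.09 ]
```

Run:
```python
import cv2
a=cv2.imread("pics/scene0.png");b=cv2.imread("pics/side0.png")
a=cv2.resize(a[140:300,120:420],None,fx=2.6,fy=2.6,interpolation=2)[:,:780]
cv2.imwrite("pics/sc1.png",a)
b=cv2.resize(b[130:370,120:420],None,fx=2.5,fy=2.5,interpolation=2);cv2.imwrite("pics/si1.png",b)
```

```text
(no output)
```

View pics/sc1.png

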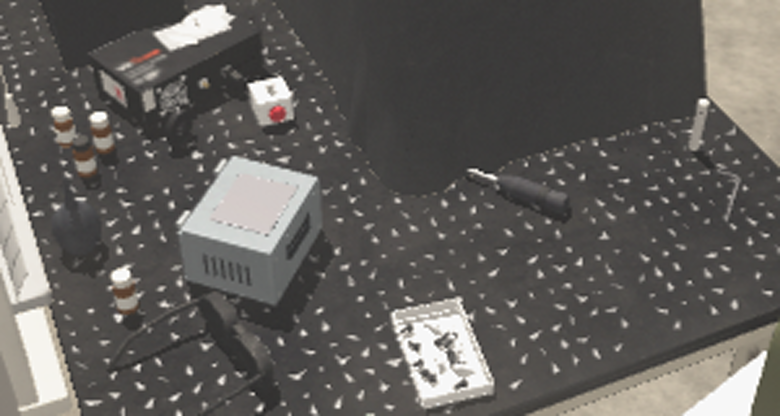

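View pics/si1.png

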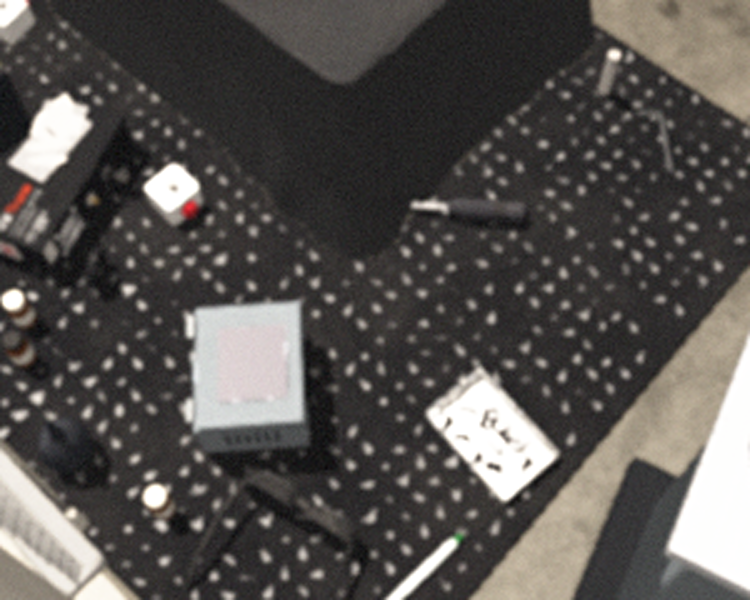

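View pics/scene0.png

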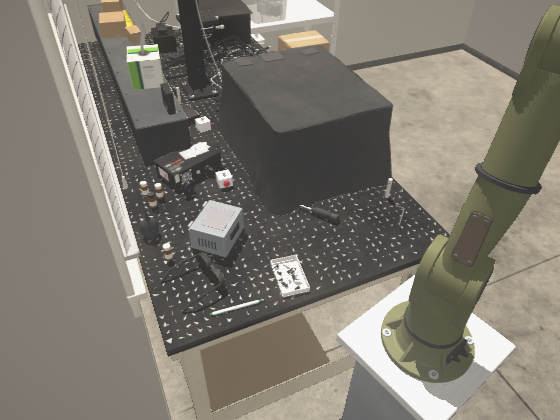

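The scene view shows the box at about (217,226) with the dark slot on its right face, the driver at (320,213) next to a big dark block, the post at (389,188) and the vial at (168,250). I'll fit these accurately next.

Run:
```python
from h import *
for n in("scene","side"):
    p=read_camera(n)
    H,W=p["range_z"].shape
    m=np.ones((H,W),bool);C=cloud(p,m)
    # box top
    s=(abs(C[:,0]-.6)<.13)&(abs(C[:,1]-.21)<.13)
    B=C[s];t=B[(B[:,2]>.072)&(B[:,2]<.1)]
    r=cv2.minAreaRect(t[:,:2].astype(np.float32));print(n,"top",r,cv2.boxPoints(r).round(3).tolist(),np.median(t[:,2]), np.percentile(t[:,2],[5,95]))
    zz=C[(abs(C[:,2])<.02)];print("benchz",np.median(zz[:,2]))
    # driver
    q=cut_out("driver",p)[0]["pixels"];q=cv2.dilate(q.astype(np.uint8),np.ones((5,5)))>0
    c=cloud(p,q);
    m2=q; D=cloud(p,m2);D=D[(D[:,2]>.012)&(D[:,2]<.035)]
    line=cv2.fitLine(D[:,:2].astype(np.float32),cv2.DIST_HUBER,0,.002,.01).ravel();print("line",line)
    tt=(D[:,:2]-line[2:])@line[:2];print(tt.min(),tt.max(),line[2:]+line[:2]*tt.min(),line[2:]+line[:2]*tt.max())
    # block
    b=C[(C[:,2]>.05)&(C[:,2]<.5)&(C[:,0]>.4)&(C[:,0]<1.1)&(C[:,1]>-.5)&(C[:,1]<.1)]
    print("block",b.min(0),b.max(0)); 
    for z0 in(.05,.1,.2,.3):
        bb=b[abs(b[:,2]-z0)<.02]
        if len(bb):print(z0,len(bb),"minx",bb[bb[:,0].argmin()].round(3),"miny",bb[bb[:,1].argmin()].round(3),"maxy",bb[bb[:,1].argmax()].round(3))
```

```text
scene top ((0.6064985990524292, 0.20994463562965393), (0.11827511340379715, 0.13453273475170135), 31.800947189331055) [[0.5210000276565552, 0.23600000143051147], [0.5920000076293945, 0.12200000137090683], [0.6919999718666077, 0.18400000035762787], [0.6209999918937683, 0.2980000078678131]] 0.08465165114535489 [0.07585688 0.08813208]
benchz 0.001667711787689763
line [ 0.93582004  0.35247818  0.48436785 -0.09336597]
-0.05608410092696254 0.04113132238854338 [ 0.43188322 -0.11313439] [ 0.52285936 -0.07886807]
block [ 0.41147953 -0.49902337  0.05000125] [1.09957947 0.09996622 0.29049429]
0.05 1615 minx [ 0.413 -0.333  0.059] miny [ 0.475 -0.407  0.053] maxy [0.997 0.1   0.063]
0.1 2128 minx [ 0.472 -0.373  0.09 ] miny [ 0.491 -0.403  0.119] maxy [0.989 0.1   0.096]
0.2 2018 minx [ 0.498 -0.381  0.183] miny [ 0.51  -0.404  0.182] maxy [1.043 0.1   0.218]
0.3 2943 minx [ 0.508 -0.376  0.28 ] miny [ 0.909 -0.499  0.284] maxy [ 0.63  -0.023  0.281]
side top ((0.6070256233215332, 0.20855280756950378), (0.11715418845415115, 0.1320023089647293), 31.99500846862793) [[0.5220000147819519, 0.2329999953508377], [0.5920000076293945, 0.12200000137090683], [0.6919999718666077, 0.18400000035762787], [0.621999979019165, 0.29600000381469727]] 0.08388140829813262 [0.07888307 0.08719371]
benchz 0.0009553005224645084
line [ 0.9293562   0.36918426  0.46720836 -0.10270807]
-0.037273766294239244 0.06091029084039729 [ 0.43256775 -0.11646896] [ 0.52381571 -0.08022095]
block [ 0.41278874 -0.49984827  0.05001004] [1.09999135 0.09999687 0.28967637]
0.05 2177 minx [ 0.413 -0.331  0.056] miny [ 0.473 -0.393  0.067] maxy [0.905 0.1   0.061]
0.1 2272 minx [ 0.473 -0.379  0.083] miny [ 0.484 -0.39   0.12 ] maxy [0.993 0.1   0.108]
0.2 2239 minx [ 0.501 -0.376  0.181] miny [ 0.505 -0.39   0.209] maxy [1.037 0.1   0.205]
0.3 5409 minx [ 0.514 -0.383  0.281] miny [ 0.971 -0.5    0.283] maxy [ 0.684 -0.044  0.281]
```

Run:
```python
from h import *
for n in("scene","side"):
    p=read_camera(n);K=p["intrinsics"];T=np.linalg.inv(p["cam_to_world"]);print(n,p["cam_to_world"][:3,3],K[0,0])
    for P in([.521,.236],[.592,.122],[.692,.184],[.621,.297]):
        for z in(0,.083):
            c=T@np.r_[P,z,1];print(P,z,(K@c[:3]/c[2])[:2].round(1))
    f=p["frame"]
    x,y=(180,190) if n=="scene" else (180,235)
    cv2.imwrite(f"pics/{n}2.png",cv2.resize(f[y:y+80,x:x+80],None,fx=7,fy=7,interpolation=cv2.INTER_CUBIC))
    # z profile
```

```text
scene [-0.24488236  0.67844407  0.99014812] 461.1145214041522
[0.521, 0.236] 0 [225.9 259.5]
[0.521, 0.236] 0.083 [223.9 239.2]
[0.592, 0.122] 0 [243.9 228.2]
[0.592, 0.122] 0.083 [242.8 208. ]
[0.692, 0.184] 0 [208.7 219.1]
[0.692, 0.184] 0.083 [206.3 198.9]
[0.621, 0.297] 0 [188.8 249. ]
[0.621, 0.297] 0.083 [185.3 228.6]
side [0.29340823 0.50812238 1.13182076] 440.76881159707654
[0.521, 0.236] 0 [244. 310.]
[0.521, 0.236] 0.083 [242.  299.9]
[0.592, 0.122] 0 [241.7 262.8]
[0.592, 0.122] 0.083 [239.7 250.3]
[0.692, 0.184] 0 [199.2 265.8]
[0.692, 0.184] 0.083 [194.5 253.5]
[0.621, 0.297] 0 [199.3 313. ]
[0.621, 0.297] 0.083 [194.4 303.1]
```

View pics/scene2.png

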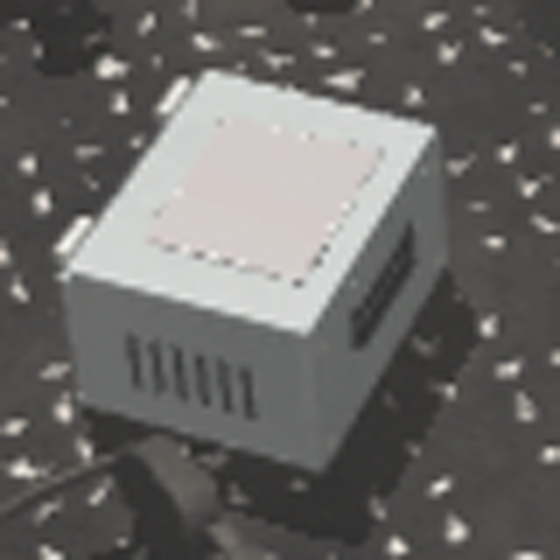

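View pics/side2.png

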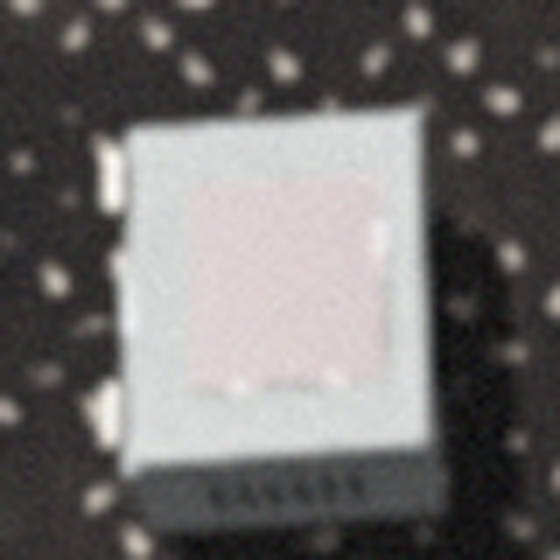

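```bash
cat >> h.py <<'E'
from scipy.spatial.transform import Rotation as R
def tool():
    o=get_obs();r=R.from_euler("xyz",o["tool_rot"],degrees=True).as_matrix()
    return o,r
def pose():
    o,r=tool();j=r[:,2];f=o["force"]
    print("t%.2f"%o["time_s"],"tcp",(o["tool_pos"]*1e3).round(1),"jawyaw %.2f"%np.degrees(np.arctan2(j[1],j[0])),"down",r[:,0].round(3),"F",f.round(2),"M",o["wrist_torque"].round(2),"w %.1f"%(o["grip_width"]*1e3))
E
python3 - <<'E'
from h import *
pose();print(get_obs()["qpos"].round(1))
p=read_camera("side")
C=cloud(p,np.ones((420,560),bool))
q=read_camera("scene");C=np.vstack([C,cloud(q,np.ones((420,560),bool))])
for z0 in (.03,.08,.12,.2):
    b=C[(abs(C[:,2]-z0)<.015)&(C[:,0]>.4)&(C[:,0]<1.)]
    for y in np.arange(-.4,.12,.04):
        s=b[abs(b[:,1]-y)<.015]
        print(z0,round(y,2),len(s),s[:,0].min().round(3) if len(s) else None,end=" | ")
    print()
# other stuff between: any height >15mm near path
b=C[(C[:,2]>.02)&(C[:,0]>.25)&(C[:,0]<.6)&(C[:,1]>-.2)&(C[:,1]<.3)]
h,xe,ye=np.histogram2d(b[:,0],b[:,1],bins=[np.arange(.25,.61,.05),np.arange(-.2,.31,.05)]);print(h.astype(int))
w=read_camera("wrist");cv2.imwrite("pics/w0.png",w["frame"]);print(w["tool_from_camera"].round(3),w["intrinsics"].round(0))
E
```

```text
t1.00 tcp [ 161.3 -629.7  233.6] jawyaw -75.63 down [-0. -0. -1.] F [ 1.02 -0.05 -0.5 ] M [ 0.05  0.02 -0.06] w 87.0
[76.4 18.4 -4.  83.1  1.3 78.5 -3.3]
0.03 -0.4 34 0.461 | 0.03 -0.36 145 0.459 | 0.03 -0.32 164 0.412 | 0.03 -0.28 126 0.492 | 0.03 -0.24 128 0.501 | 0.03 -0.2 128 0.519 | 0.03 -0.16 134 0.528 | 0.03 -0.12 264 0.432 | 0.03 -0.08 632 0.466 | 0.03 -0.04 287 0.554 | 0.03 -0.0 591 0.557 | 0.03 0.04 339 0.774 | 0.03 0.08 221 0.401 | 
0.08 -0.4 26 0.472 | 0.08 -0.36 146 0.472 | 0.08 -0.32 145 0.413 | 0.08 -0.28 145 0.502 | 0.08 -0.24 126 0.519 | 0.08 -0.2 142 0.531 | 0.08 -0.16 98 0.541 | 0.08 -0.12 183 0.546 | 0.08 -0.08 403 0.56 | 0.08 -0.04 352 0.566 | 0.08 -0.0 547 0.574 | 0.08 0.04 16 0.893 | 0.08 0.08 142 0.885 | 
0.12 -0.4 31 0.48 | 0.12 -0.36 141 0.48 | 0.12 -0.32 111 0.5 | 0.12 -0.28 137 0.507 | 0.12 -0.24 132 0.524 | 0.12 -0.2 138 0.538 | 0.12 -0.16 143 0.549 | 0.12 -0.12 220 0.56 | 0.12 -0.08 369 0.569 | 0.12 -0.04 372 0.573 | 0.12 -0.0 358 0.588 | 0.12 0.04 0 None | 0.12 0.08 146 0.977 | 
0.2 -0.4 31 0.501 | 0.2 -0.36 121 0.503 | 0.2 -0.32 125 0.509 | 0.2 -0.28 133 0.523 | 0.2 -0.24 138 0.537 | 0.2 -0.2 129 0.548 | 0.2 -0.16 125 0.561 | 0.2 -0.12 282 0.573 | 0.2 -0.08 418 0.582 | 0.2 -0.04 499 0.591 | 0.2 -0.0 4 0.613 | 0.2 0.04 0 None | 0.2 0.08 0 None | 
[[   0    0    0    0    0    0    4    0    0    0]
 [   0    0    0    0    0    0    4    6    0    0]
 [   0    0    0    0    0    6    0    2    0    0]
 [   0   67    0    0    0    2    3    2    0   48]
 [   0  109   94    0    0    0    0    0    0  115]
 [ 551  257   48    0    0    0    0   53  543  170]
 [1651 1961 1963 1435  200    0  178  598  630  637]]
[[ 0.001 -0.301  0.954 -0.151]
 [-0.    -0.954 -0.301  0.083]
 [ 1.    -0.    -0.001 -0.   ]
 [ 0.     0.     0.     1.   ]] [[316.   0. 274.]
 [  0. 316. 207.]
 [  0.   0.   1.]]
```

>>> servo_tool(rows=[10, 18, 0, 1, 0, 29, 54, 0, 2, 0, 48, 90, 0, 3, 0, 68, 126, 0, 4, 0, 87, 162, 0, 5, 0, 107, 198, 0, 6, 0, 126, 234, 0, 7, 0, 146, 270, 0, 7, 0, 165, 306, 0, 7, 0, 185, 342, 0, 7, 0])

```text
time_s: 1.98
tool_pos: [0.3468, -0.2859, 0.2339]
tool_rot: [-5.9, 89.9, -74.5]
force: [1.5, 0.7, 0.5]
grip_width: 0.0874
```

>>> servo_tool(rows=[19, 36, 0, 0, 0, 38, 72, 0, 0, 0, 58, 108, 0, 0, 0, 77, 144, 0, 0, 0, 90, 170, 0, 0, 0, 94, 176, 0, 0, 0, 94, 176, 0, 0, 0, 94, 176, 0, 0, 0])

```text
time_s: 2.65
tool_pos: [0.44, -0.1124, 0.2336]
tool_rot: [-47.6, 89.9, -116.2]
force: [-0.3, 0.1, 0.1]
grip_width: 0.087
```

Run:
```python
from h import *
pose()
o,r=tool()
w=read_camera("wrist");cv2.imwrite("pics/w1.png",w["frame"])
T=np.eye(4);T[:3,:3]=r;T[:3,3]=o["tool_pos"];T=T@w["tool_from_camera"]
np.savez("w1.npz",T=T,K=w["intrinsics"],z=w["range_z"],f=w["frame"])
for q in cut_out("driver",w)[:2]:
    m=q["pixels"];D=cloud(w,m,T);print(q["score"],q["extent"],D.min(0).round(3),D.max(0).round(3))
    D=D[(D[:,2]>.008)&(D[:,2]<.04)]
    l=cv2.fitLine(D[:,:2].astype(np.float32),cv2.DIST_HUBER,0,.002,.01).ravel();tt=(D[:,:2]-l[2:])@l[:2]
    print(l,np.degrees(np.arctan2(l[1],l[0])),l[2:]+l[:2]*tt.min(),l[2:]+l[:2]*tt.max(),D[:,2].max())
```

```text
t2.65 tcp [ 440.  -112.4  233.6] jawyaw -68.62 down [-0.    -0.001 -1.   ] F [-0.32  0.09  0.11] M [-0.03  0.01  0.02] w 87.0
0.74 [280.1, 129.2, 27.7, 121.4] [ 0.433 -0.129 -0.002] [ 0.554 -0.069  0.027]
[ 0.9280172   0.37253737  0.47441408 -0.1030606 ] 21.872189 [ 0.43370265 -0.11940354] [ 0.55435265 -0.07097057] 0.027356018812525362
```

View pics/w1.png

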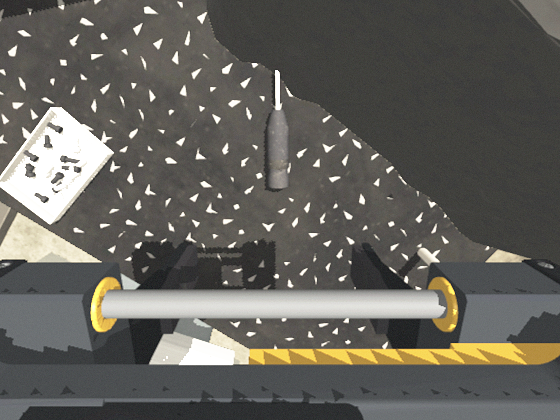

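Wrist view: the handle spans rows 108–188 at column 277. The shaft runs up to row 70, where it ends at the block's edge, so I'll pull the driver back along its axis before lifting it. Descending to grip the rear part of the handle.

>>> servo_tool(rows=[3, 0, -35, 0, 0, 7, 1, -70, 0, 0, 11, 1, -105, 0.4, 0, 11, 1.5, -140, 0.4, 0, 11, 1.5, -170, 0.4, 0, 11, 1.5, -195, 0.4, 0, 11, 1.5, -210, 0.4, 0, 11, 1.5, -216, 0.4, 0, 11, 1.5, -218.6, 0.4, 0, 11, 1.5, -218.6, 0.4, 0])

```text
time_s: 3.58
tool_pos: [0.4512, -0.1112, 0.0151]
tool_rot: [-72.1, 90.0, -140.4]
force: [0.2, 1.1, -0.7]
grip_width: 0.0872
```

>>> servo_tool(rows=[0, 0, 0, 0, 0.6, 0, 0, 0, 0, 0.75, 0, 0, 0, 0, 0.85, 0, 0, 0, 0, 1, 0, 0, 0, 0, 1, 0, 0, 0, 0, 1, 0, 0, 0, 0, 1, 0, 0, 0, 0, 1], force=45)

```text
time_s: 4.25
tool_pos: [0.4513, -0.1102, 0.015]
tool_rot: [-16.8, 90.0, -85.0]
force: [0.3, 0.7, 0.2]
grip_width: 0.0415
```

Run:
```python
from h import *
pose()
```

```text
t4.25 tcp [ 451.3 -110.2   15. ] jawyaw -68.22 down [ 0. -0. -1.] F [0.35 0.71 0.17] M [-0.03  0.02  0.03] w 41.5
```

>>> servo_tool(rows=[0, 0, 0, 0, 1, 0, 0, 0, 0, 1, 0, 0, 0, 0, 1, 0, 0, 0, 0, 1, 0, 0, 0, 0, 1], force=45)

```text
time_s: 4.67
tool_pos: [0.4513, -0.1102, 0.015]
tool_rot: [-26.6, 90.0, -94.9]
force: [0.6, -0.7, 0.1]
grip_width: 0.0243
```

Run:
```python
from h import *
pose()
```

```text
t4.67 tcp [ 451.3 -110.2   15. ] jawyaw -68.23 down [-0. -0. -1.] F [ 0.58 -0.66  0.05] M [ 0.01 -0.08 -0.02] w 24.3
```

>>> servo_tool(rows=[-4, -1.5, 1, 0, 1, -12, -5, 2, 0, 1, -21, -8.5, 3, 0, 1, -30, -12, 4, 0, 1, -34, -13.5, 12, 0, 1, -35, -14, 28, 0, 1, -35, -14, 45, 0, 1, -35, -14, 65, 0, 1, -35, -14, 80, 0, 1, -35, -14, 85, 0, 1])

```text
time_s: 5.5
tool_pos: [0.4175, -0.125, 0.1028]
tool_rot: [35.0, 89.7, -33.3]
force: [0.7, -0.4, -1.0]
grip_width: 0.0246
```

```bash
cat >> h.py <<'E'
def wrist():
    o,r=tool();w=read_camera("wrist")
    T=np.eye(4);T[:3,:3]=r;T[:3,3]=o["tool_pos"];return w,T@w["tool_from_camera"]
E
python3 - <<'E'
from h import *
pose()
w,T=wrist();cv2.imwrite("pics/w2.png",w["frame"])
p=read_camera("side");cv2.imwrite("pics/s2.png",cv2.resize(p["frame"][150:350,150:400],None,fx=3,fy=3))
E
```

```text
t5.50 tcp [ 417.5 -125.   102.8] jawyaw -68.26 down [ 0.004 -0.003 -1.   ] F [ 0.72 -0.42 -0.95] M [-0.05 -0.03  0.05] w 24.6
```

View pics/w2.png

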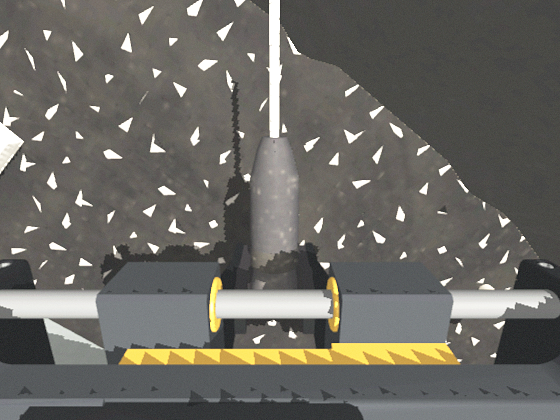

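View pics/s2.png

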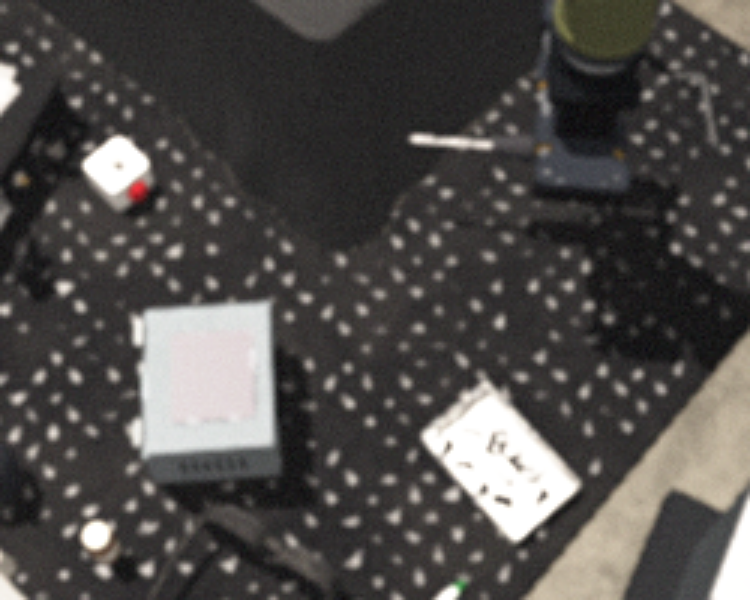

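Wrist and side views: the driver is held straight, with the shaft running up column 275 and clear of the block. Carrying it round to the front of the slot.

>>> servo_tool(rows=[0, 10, 0, 2, 1, 1, 35, 0, 4, 1, 2, 65, 0, 6, 1, 3, 95, 0, 8, 1, 4, 125, 0, 10, 1, 5, 155, 0, 10, 1, 6, 185, 0, 10, 1, 6, 207, 0, 10, 1, 6, 216, 0, 10, 1, 6, 218, 0, 10, 1])

```text
time_s: 6.43
tool_pos: [0.4207, 0.0969, 0.099]
tool_rot: [-151.2, 89.9, 151.0]
force: [0.5, -0.4, -0.5]
grip_width: 0.0243
```

>>> servo_tool(rows=[0, 0, 0, 0, 1, 0, 0, 0, 0, 1, 0, 0, 0, 0, 1, 0, 0, 0, 0, 1])

```text
time_s: 6.77
tool_pos: [0.4222, 0.0927, 0.0997]
tool_rot: [-87.5, 90.0, -145.9]
force: [-0.3, 0.0, -0.8]
grip_width: 0.0248
```

Run:
```python
from h import *
pose()
w,T=wrist();cv2.imwrite("pics/w3.png",w["frame"])
np.savez("w3.npz",T=T,K=w["intrinsics"],z=w["range_z"],f=w["frame"])
q=cut_out("driver",w)[0];print(q["score"],q["extent"])
D=cloud(w,q["pixels"],T)
o,r=tool();L=(D-o["tool_pos"])@r   # tool coords
print("tool min/max",L.min(0).round(4),L.max(0).round(4))
for a in np.arange(.0,.16,.01):
    s=L[abs(L[:,1]-a)<.004]
    if len(s): print(round(a,3),len(s),"top x",np.percentile(s[:,0],5).round(4),"z mean",s[:,2].mean().round(4))
for n in("scene","side"):
    p=read_camera(n);x,y=(170,160)if n=="scene" else(170,200);cv2.imwrite(f"pics/{n}3.png",cv2.resize(p["frame"][y:y+120,x:x+150],None,fx=5,fy=5,interpolation=2))
    np.savez(f"{n}3.npz",T=p["cam_to_world"],K=p["intrinsics"],z=p["range_z"],f=p["frame"])
```

```text
t6.77 tcp [422.2  92.7  99.7] jawyaw -58.33 down [-0.001 -0.    -1.   ] F [-0.35  0.   -0.77] M [-0.01 -0.    0.02] w 24.8
0.86 [275.6, 144.2, 53.9, 288.4]
tool min/max [-0.0118 -0.0264 -0.0205] [0.1025 0.1539 0.0201]
0.0 558 top x -0.0094 z mean -0.0001
0.01 700 top x -0.0107 z mean -0.0001
0.02 683 top x -0.0102 z mean -0.0001
0.03 760 top x -0.0101 z mean 0.0001
0.04 802 top x -0.0101 z mean -0.0002
0.05 845 top x -0.0097 z mean -0.0
0.06 734 top x -0.0075 z mean -0.0001
0.07 368 top x -0.0048 z mean -0.0
0.08 151 top x -0.0001 z mean 0.0001
0.09 164 top x 0.0001 z mean 0.0002
0.1 194 top x 0.0002 z mean -0.0
0.11 197 top x 0.0001 z mean -0.0002
0.12 210 top x 0.0001 z mean -0.0
0.13 4 top x 0.002 z mean -0.0006
0.14 2 top x 0.101 z mean -0.0039
0.15 12 top x 0.0992 z mean -0.0038
```

View pics/w3.png

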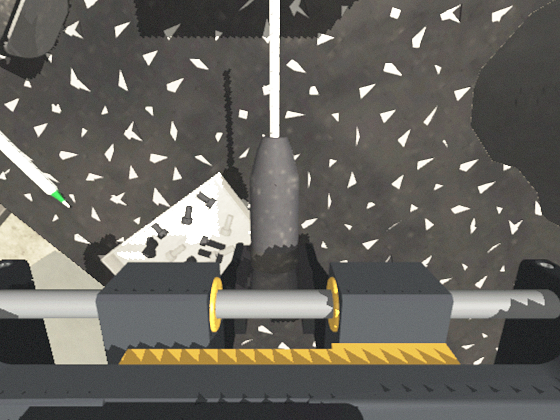

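View pics/side3.png

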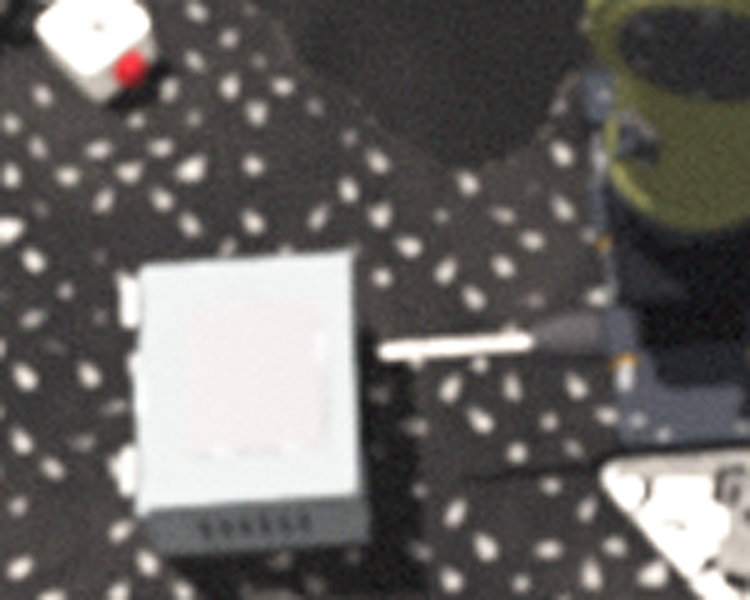

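View pics/scene3.png

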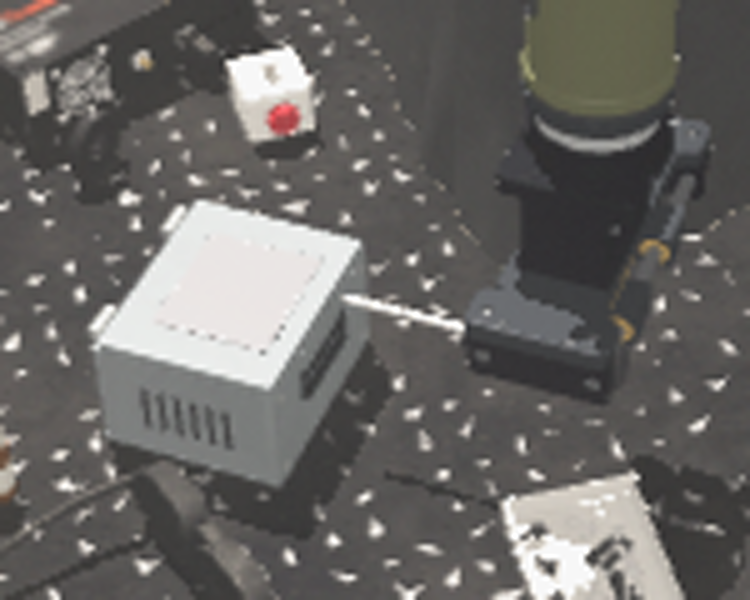

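Run:
```python
from h import *
O=np.array([.557,.1785]);a=np.radians(31.9);X=np.array([np.cos(a),np.sin(a)]);Y=np.array([-X[1],X[0]])
tcp=np.array([.4222,.0927]);print("tcp in slot",(tcp-O)@X,(tcp-O)@Y)
for n in("scene3","side3"):
    d=np.load(n+".npz");p=dict(range_z=d["z"],intrinsics=d["K"],cam_to_world=d["T"])
    C=cloud(p,d["z"]>0);f=d["f"].reshape(-1,3)[(d["z"]>0).ravel()]
    x=(C[:,:2]-O)@X;y=(C[:,:2]-O)@Y;z=C[:,2]
    s=(abs(y+.005)<.03)&(x<-.003)&(x>-.06)&(z>.06);print(n,"shaft x max",np.sort(x[s])[-8:].round(4),"y",np.median(y[s]).round(4),"z",np.median(z[s]).round(4))
    sh=s&(x<-.015);print(" line",np.polyfit(x[sh],y[sh],1))
    s=(abs(y)<.06)&(abs(x)<.02)&(z>.015)&(z<.07);print(" face n",s.sum())
    if s.sum()>30:
        g=f.mean(1);l=s&((abs(y)>.03))
        print(" face fit",np.polyfit(y[l],x[l],1), np.median(x[l]))
        dk=s&(g<70)&(abs(z-.05)<.02);print(" dark",dk.sum(),y[dk].min(),y[dk].max(),np.median(y[dk]),np.median(z[dk]),np.percentile(g[s],[5,20,50]))
    t=(z>.078)&(z<.09)&(abs(y)<.08)&(x>-.03)&(x<.13)
    P=np.stack([x[t],y[t]],1)
    print(" top rect",cv2.minAreaRect(P.astype(np.float32)),np.percentile(P[:,0],[1,99]),np.percentile(P[:,1],[1,99]))
```

```text
tcp in slot -0.1597813926115857 -0.0016082832780079173
scene3 shaft x max [-0.0214 -0.019  -0.0188 -0.0151 -0.0061 -0.0034 -0.0032 -0.0032] y -0.0018 z 0.1006
 line [-0.0219624  -0.00263921]
 face n 255
 face fit [0.00908668 0.00143226] 0.0015124811988006088
 dark 28 -0.02707307388217893 0.03057605376787189 -0.001202599686987625 0.04775177599640784 [ 63.33333333  83.4        117.33333333]
 top rect ((0.05976324900984764, -0.00010623037815093994), (0.11895301192998886, 0.13639141619205475), 0.03633793443441391) [0.00105821 0.11465555] [-0.06505254  0.06445491]
side3 shaft x max [-0.0169 -0.0166 -0.0041 -0.0038 -0.0037 -0.0035 -0.0034 -0.0033] y -0.0019 z 0.099
 line [ 0.00777801 -0.00193165]
 face n 68
 face fit [0.00674644 0.00043241] 0.0005917032099764402
 dark 39 -0.02515308849218294 0.028329324072517606 0.004849646416214917 0.05768211668663237 [24.78333333 33.06666667 53.5       ]
 top rect ((0.05872977152466774, -0.0006601214408874512), (0.13194610178470612, 0.1162620335817337), 89.8770980834961) [0.00178645 0.113406  ] [-0.06383149  0.06351774]
```

>>> servo_tool(rows=[0, 0, -10, 0, 1, 0, 0, -25, 0, 1, -0.5, 1, -40, 0, 1, -1, 1.5, -46, 0, 1, -1, 1.5, -47.6, 0, 1, -1, 1.5, -47.6, 0, 1, -1, 1.5, -47.6, 0, 1, -1, 1.5, -47.6, 0, 1])

```text
time_s: 7.63
tool_pos: [0.422, 0.0954, 0.053]
tool_rot: [52.7, 89.9, -5.5]
force: [0.4, 0.5, -0.6]
grip_width: 0.0247
```

```bash
cat >> h.py <<'E'
O=np.array([.5578,.179]);a=np.radians(32.0);X=np.array([np.cos(a),np.sin(a)]);Y=np.array([-X[1],X[0]])
def st():
    pose();o,r=tool();t=o["tool_pos"][:2]+.143*r[:2,1];f=o["force"][:2]
    print("tip slot xy %.1f %.1f"%tuple(1e3*np.array([(t-O)@X,(t-O)@Y])),"z %.1f"%(o["tool_pos"][2]*1e3-2.2),"Fx %.2f Fy %.2f"%(f@X,f@Y),"driver yaw %.2f"%np.degrees(np.arctan2(r[1,1],r[0,1])))
E
python3 - <<'E'
from h import *
st()
p=read_camera("scene");x,y=(170,160);cv2.imwrite(f"pics/scene4.png",cv2.resize(p["frame"][y:y+120,x:x+150],None,fx=5,fy=5,interpolation=2))
C=cloud(p,p["range_z"]>0);x=(C[:,:2]-O)@X;y=(C[:,:2]-O)@Y;z=C[:,2]
s=(abs(y+.005)<.02)&(x<-.02)&(x>-.06)&(z>.03)&(z<.07);print(np.polyfit(x[s],z[s],1),np.median(z[s]),np.polyfit(x[s],y[s],1))
E
```

```text
t7.63 tcp [422.   95.4  53. ] jawyaw -58.24 down [ 0.001 -0.    -1.   ] F [ 0.41  0.48 -0.59] M [-0.02 -0.05  0.  ] w 24.7
tip slot xy -16.5 0.5 z 50.8 Fx 0.60 Fy 0.19 driver yaw 31.76
[0.01824123 0.05342944] 0.05272066857851965 [ 0.01650047 -0.00019828]
```

View pics/scene4.png

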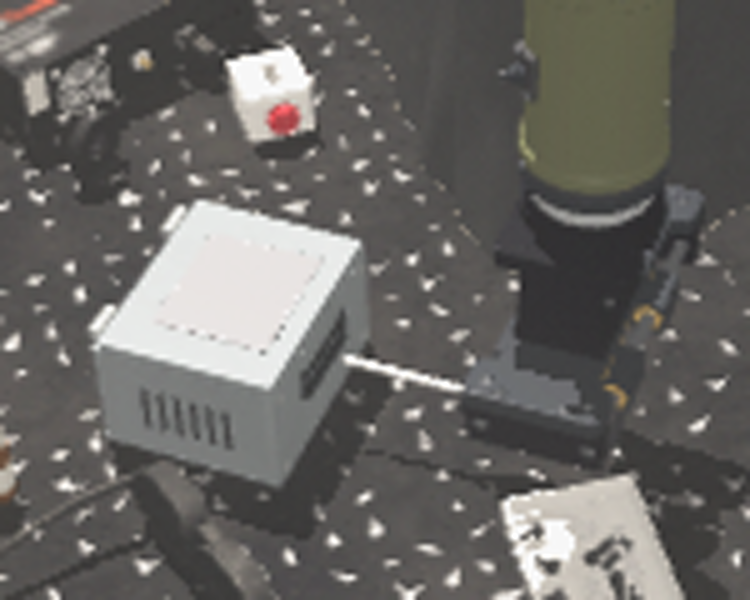

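The shaft now points at the dark slot (scene crop, about (340,355)). Inserting slowly.

>>> servo_tool(rows=[2, 1.3, -0.5, 0, 1, 5, 3.2, -0.5, 0, 1, 8, 5, -0.5, 0, 1, 11, 6.9, -0.5, 0, 1, 13, 8.1, -0.5, 0, 1, 15, 9.4, -0.5, 0, 1, 15, 9.4, -0.5, 0, 1])

```text
time_s: 8.27
tool_pos: [0.4368, 0.1052, 0.0519]
tool_rot: [132.0, 90.0, 73.8]
force: [-0.6, 0.4, -0.3]
grip_width: 0.0241
```

```bash
python3 -c "from h import *;st()"
```

```text
t8.27 tcp [436.8 105.2  51.9] jawyaw -58.21 down [ 0.     0.001 -1.   ] F [-0.63  0.36 -0.28] M [-0.04 -0.01  0.02] w 24.1
tip slot xy 1.2 1.0 z 49.7 Fx -0.34 Fy 0.64 driver yaw 31.79
```

Next, in to about x=11, then on to 18 with y at 0.

>>> servo_tool(rows=[2, 0.8, 0, 0, 1, 5, 2.5, 0, 0, 1, 8, 4.5, 0, 0, 1, 10, 5.8, 0, 0, 1, 12, 7, 0, 0, 1, 14, 8.2, 0, 0, 1, 15, 8.8, 0, 0, 1, 15, 8.8, 0, 0, 1])

```text
time_s: 8.93
tool_pos: [0.4489, 0.1122, 0.0508]
tool_rot: [-97.6, 89.6, -155.8]
force: [-4.9, -2.7, 1.2]
grip_width: 0.0247
```

```bash
python3 -c "from h import *;st()"
```

```text
t8.93 tcp [448.9 112.2  50.8] jawyaw -58.25 down [-0.006 -0.003 -1.   ] F [-4.87 -2.69  1.21] M [-0.66  0.97 -0.02] w 24.7
tip slot xy 15.3 0.5 z 48.6 Fx -5.55 Fy 0.30 driver yaw 31.75
```

First contact is at x≈15 with 5.5 N, which is what the tab should give. I'll raise z a little because the tip is dipping, then press on gently.

>>> servo_tool(rows=[0, 0, 0.8, 0, 1, 0, 0, 1.5, 0, 1, 1, 0.6, 1.5, 0, 1, 2, 1.2, 1.5, 0, 1, 2.5, 1.6, 1.5, 0, 1, 2.5, 1.6, 1.5, 0, 1, 2.5, 1.6, 1.5, 0, 1])

```text
time_s: 9.52
tool_pos: [0.4506, 0.1133, 0.052]
tool_rot: [-96.1, 89.5, -154.4]
force: [-6.0, -3.0, -0.4]
grip_width: 0.0245
```

```bash
python3 -c "from h import *;st()"
```

```text
t9.52 tcp [450.6 113.3  52. ] jawyaw -58.26 down [-0.007 -0.003 -1.   ] F [-6.01 -3.05 -0.36] M [-0.8   1.26  0.02] w 24.5
tip slot xy 17.3 0.5 z 49.8 Fx -6.71 Fy 0.60 driver yaw 31.74
```

>>> servo_tool(rows=[0.7, 0.4, 0.2, 0, 1, 1.4, 0.9, 0.2, 0, 1, 2.1, 1.3, 0.2, 0, 1, 2.8, 1.7, 0.2, 0, 1, 2.8, 1.7, 0.2, 0, 1, 2.8, 1.7, 0.2, 0, 1])

```text
time_s: 10.02
tool_pos: [0.4535, 0.1151, 0.0522]
tool_rot: [-96.1, 89.6, -154.4]
force: [-5.8, -3.0, -0.3]
grip_width: 0.0243
```

```bash
python3 -c "from h import *;st()"
```

```text
t10.02 tcp [453.5 115.1  52.2] jawyaw -58.25 down [-0.007 -0.003 -1.   ] F [-5.8  -3.03 -0.34] M [-0.77  1.22  0.03] w 24.3
tip slot xy 20.7 0.4 z 50.0 Fx -6.52 Fy 0.50 driver yaw 31.75
```

Run:
```python
from h import *
st()
p=read_camera("scene");x,y=(170,160);cv2.imwrite(f"pics/scene5.png",cv2.resize(p["frame"][y:y+120,x:x+150],None,fx=5,fy=5,interpolation=2))
```

```text
t10.02 tcp [453.5 115.1  52.2] jawyaw -58.25 down [-0.007 -0.003 -1.   ] F [-5.8  -3.03 -0.34] M [-0.77  1.22  0.03] w 24.3
tip slot xy 20.7 0.4 z 50.0 Fx -6.52 Fy 0.50 driver yaw 31.75
```

View pics/scene5.png

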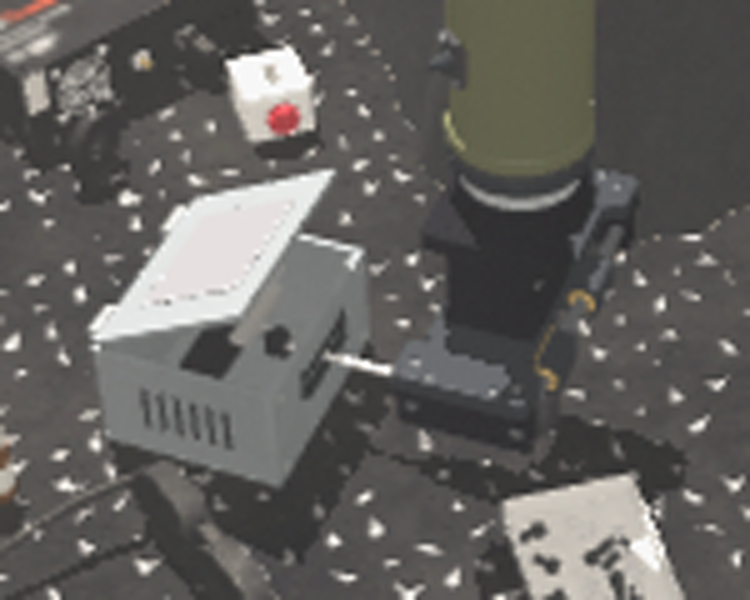

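The cover has popped up (scene crop, lid front edge at about (330,175)). Withdrawing straight back and checking where to lay the driver.

>>> servo_tool(rows=[-2, -1.3, 0, 0, 1, -6, -3.8, 0, 0, 1, -11, -6.9, 0, 0, 1, -16, -10, 0, 0, 1, -21, -13.1, 0, 0, 1, -26, -16.3, 0, 0, 1, -31, -19.4, 0, 0, 1, -34, -21.3, 0, 0, 1, -34, -21.3, 0, 0, 1])

```text
time_s: 10.82
tool_pos: [0.4221, 0.0948, 0.0536]
tool_rot: [-22.5, 89.9, -80.7]
force: [0.1, -0.9, -0.8]
grip_width: 0.0245
```

Run:
```python
from h import *
st()
d=np.load("side3.npz");p=dict(range_z=d["z"],intrinsics=d["K"],cam_to_world=d["T"])
p0=read_camera("side")
# use initial-like cloud: occlusion-free from both
C=np.vstack([cloud(p0,p0["range_z"]>0)])
C=C[(C[:,0]>.2)&(C[:,0]<.62)&(C[:,1]>-.16)&(C[:,1]<.2)]
xs=np.arange(.3,.62,.02);ys=np.arange(-.16,.2,.02)
print("y:",(ys*100).round().astype(int))
for x in xs:
    print(round(x,2),[ (int(1000*np.percentile(s[:,2],90)) if len(s:=C[(C[:,0]>=x)&(C[:,0]<x+.02)&(C[:,1]>=y)&(C[:,1]<y+.02)])>1 else -9) for y in ys])
cv2.imwrite("pics/s6.png",cv2.resize(p0["frame"][180:380,150:400],None,fx=3,fy=3))
```

```text
t10.82 tcp [422.1  94.8  53.6] jawyaw -58.26 down [ 0.    -0.001 -1.   ] F [ 0.13 -0.95 -0.85] M [-0.03 -0.01  0.01] w 24.5
tip slot xy -16.7 -0.1 z 51.4 Fx -0.39 Fy -0.87 driver yaw 31.74
y: [-16 -14 -12 -10  -8  -6  -4  -2   0   2   4   6   8  10  12  14  16  18]
0.3 [3, 3, 3, 2, 2, 4, 3, 2, 3, 556, 556, 548, 528, 20, 3, 10, 8, 6]
0.32 [3, 3, 3, 2, 3, 3, 3, 3, 3, 538, 541, 536, 521, 491, 12, 5, 6, 13]
0.34 [4, 1, 4, 3, 2, 4, 2, 2, 3, 509, 525, 524, 513, 488, 112, 156, 153, 7]
0.36 [4, 2, 3, 2, 2, 3, 3, 3, 3, 2, 507, 510, 504, 484, 464, 156, 156, 2]
0.38 [-9, -9, 2, 3, 2, 3, 3, 3, 2, 469, 490, 495, 490, 476, 468, 156, 157, 155]
0.4 [-9, -9, -9, 2, 3, 2, 2, 3, 4, -9, 477, 478, 478, 470, 461, 431, 157, 156]
0.42 [-9, -9, -9, -9, 1, -9, -9, -9, -9, -9, 472, 468, 453, 452, 451, 442, 2, 3]
0.44 [-9, -9, -9, -9, -9, -9, -9, -9, -9, -9, -9, 458, 449, 443, 438, 433, 2, 2]
0.46 [-9, -9, -9, -9, -9, -9, -9, -9, -9, -9, 4, 443, 435, 421, 61, 3, 4, 2]
0.48 [-9, -9, -9, -9, -9, -9, -9, -9, -9, 157, 157, 4, 2, 3, 55, 3, 3, 2]
0.5 [-9, -9, -9, -9, -9, -9, -9, 1, 5, 3, 3, 4, 3, 3, 3, 52, 3, 4]
0.52 [-9, -9, -9, -9, -9, 3, 2, 3, 3, 3, 3, 3, 3, 3, 2, 4, 53, 3]
0.54 [123, 111, 73, 43, 26, 16, 29, 14, 3, 3, 3, 3, 4, 2, 3, 3, 56, 77]
0.56 [274, 263, 178, 138, 121, 117, 97, 65, 30, 3, 3, 3, 3, 3, 3, 76, 131, 133]
0.58 [280, 279, 277, 275, 270, 260, 186, 133, 53, 7, 4, 2, 3, 3, 76, 134, 133, 130]
0.6 [280, 280, 279, 278, 278, 276, 274, 184, 68, 11, 3, 3, 4, 3, 132, 131, 126, 121]
```

View pics/s6.png

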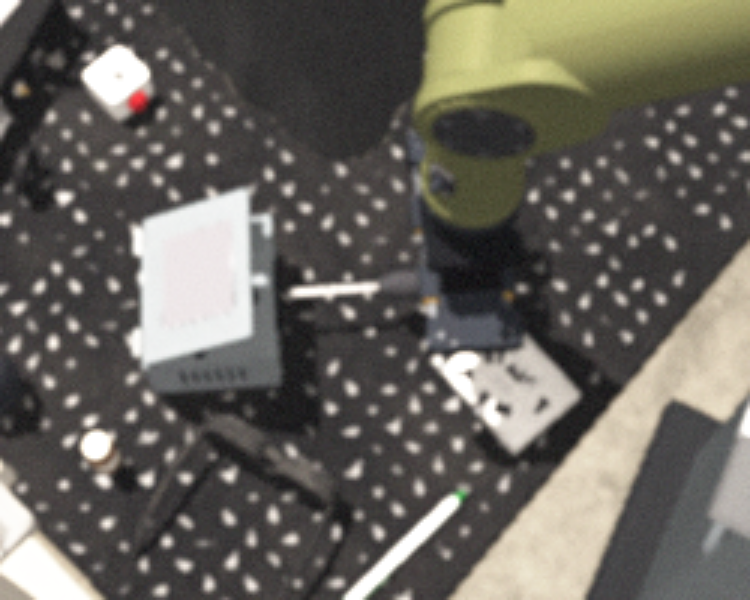

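Clear in front of the box, with the cover standing open. I'll lay the driver on the free bench around (0.435, -0.03), turned to point away from the block.

>>> servo_tool(rows=[0, -8, 3, 0, 1, 2, -28, 8, 2, 1, 5, -53, 10, 5, 1, 9, -80, 10, 9, 1, 12, -105, 10, 12, 1, 13, -120, 5, 12, 1, 13, -125, -5, 12, 1, 13, -125, -18, 12, 1, 13, -125, -28, 12, 1, 13, -125, -32, 12, 1])

```text
time_s: 11.7
tool_pos: [0.4341, -0.028, 0.0195]
tool_rot: [-163.0, 89.8, 150.8]
force: [-0.6, 0.2, -0.1]
grip_width: 0.0247
```

>>> servo_tool(rows=[0, 0, -2, 0, 1, 0, 0, -4, 0, 1, 0, 0, -5.5, 0, 1, 0, 0, -6.2, 0, 1, 0, 0, -6.2, 0, 1, 0, 0, -6.2, 0, 1])

```text
time_s: 12.2
tool_pos: [0.4359, -0.0295, 0.0157]
tool_rot: [15.6, 90.0, -30.6]
force: [-1.3, -0.7, -0.4]
grip_width: 0.0247
```

```bash
python3 -c "from h import *;st()"
```

```text
t12.20 tcp [435.9 -29.5  15.7] jawyaw -46.23 down [ 0.001 -0.    -1.   ] F [-1.3  -0.7  -0.45] M [-0.04 -0.02  0.02] w 24.7
tip slot xy -73.9 -83.0 z 13.5 Fx -1.48 Fy 0.10 driver yaw 43.77
```

>>> servo_tool(rows=[0, 0, -0.5, 0, 1, 0, 0, -0.5, 0, 1, 0, 0, -0.5, 0, 0.7, 0, 0, -0.5, 0, 0.66, 0, 0, -0.5, 0, 0.62, 0, 0, -0.5, 0, 0.58, 0, 0, -0.5, 0, 0.5, 0, 0, -0.5, 0, 0.4, 0, 0, -0.5, 0, 0.3, 0, 0, -0.5, 0, 0.2])

```text
time_s: 13.03
tool_pos: [0.4356, -0.0295, 0.0149]
tool_rot: [-27.3, 90.0, -73.5]
force: [0.5, -0.1, -0.7]
grip_width: 0.0558
```

>>> servo_tool(rows=[0, 0, 0, 0, 0, 0, 0, 0, 0, 0, 0, 0, 0, 0, 0, 0, 0, 0, 0, 0, 0, 0, 0, 0, 0])

```text
time_s: 13.45
tool_pos: [0.4356, -0.0295, 0.0149]
tool_rot: [-25.3, 90.0, -71.5]
force: [-0.1, -0.1, 0.3]
grip_width: 0.0847
```

```bash
python3 -c "
from h import *
pose();w,T=wrist();cv2.imwrite('pics/w7.png',w['frame'])"
```

```text
t13.45 tcp [435.6 -29.5  14.9] jawyaw -46.23 down [ 0. -0. -1.] F [-0.12 -0.1   0.29] M [-0.04 -0.05  0.01] w 84.7
```

View pics/w7.png

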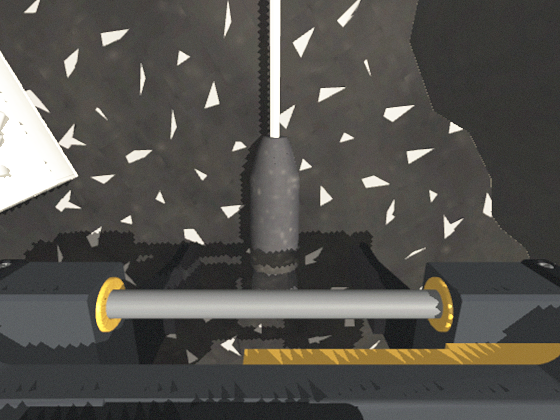

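The jaws are open and the driver lies between them on the bench (shaft at column 275). Raising the arm.

>>> servo_tool(rows=[0, 0, 8, 0, 0, 0, 0, 25, 0, 0, 0, 0, 50, 0, 0, 0, 0, 80, 0, 0, 0, 0, 115, 0, 0, 0, 0, 150, 0, 0, 0, 0, 180, 0, 0, 0, 0, 200, 0, 0, 0, 0, 205, 0, 0, 0, 0, 205, 0, 0])

```text
time_s: 14.33
tool_pos: [0.4366, -0.0295, 0.2218]
tool_rot: [20.4, 89.8, -25.8]
force: [0.5, 0.5, 0.5]
grip_width: 0.087
```

Run:
```python
from h import *
pose()
w,T=wrist();cv2.imwrite('pics/w8.png',w['frame'])
q=cut_out("driver",w)[0];D=cloud(w,q["pixels"],T);D=D[D[:,2]<.05];print(q["score"],D.min(0).round(3),D.max(0).round(3),np.percentile(D[:,2],98))
p=read_camera("scene");cv2.imwrite("pics/scene8.png",p["frame"])
for t in("stand_post","vial"):
    r=cut_out(t,p)
    if r: print(t,r[0]["score"],np.median(cloud(p,r[0]["pixels"]),0).round(3))
p=read_camera("side")
for t in("stand_post","vial","driver","cover"):
    r=cut_out(t,p)
    if r: print(t,r[0]["score"],np.median(c:=cloud(p,r[0]["pixels"]),0).round(3),c[:,2].max())
```

```text
t14.33 tcp [436.6 -29.5 221.8] jawyaw -46.22 down [ 0.004 -0.002 -1.   ] F [0.47 0.48 0.52] M [-0.05 -0.09 -0.04] w 87.0
0.88 [ 0.411 -0.048 -0.002] [0.54  0.07  0.027] 0.025774488176126917
stand_post 0.4 [ 0.416 -0.33   0.043]
vial 0.66 [0.617 0.362 0.036]
stand_post 0.66 [ 0.418 -0.328  0.051] 0.07625162773289862
vial 0.5 [0.618 0.361 0.048] 0.056257231857775425
driver 0.61 [ 0.451 -0.011  0.023] 0.030016090094630243
cover 0.64 [0.608 0.213 0.111] 0.1370014128521495
```

View pics/w8.png

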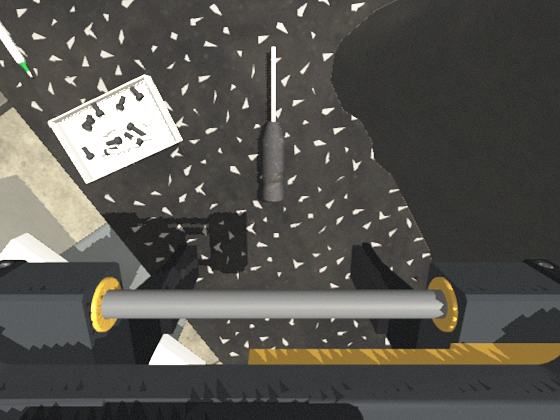

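View pics/scene8.png

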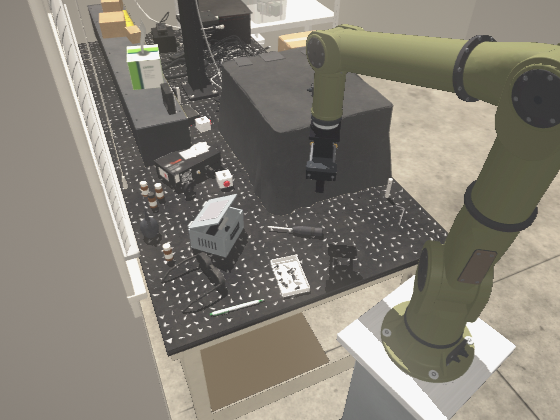

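The driver lies flat on the bench (wrist view, rows 48–200), the cover is open, and the post and vial have not moved. Handing in.

```bash
python3 -c "
from h import *
print(sign_off())"
```

```text
the job is handed in; nothing more can be done
None
```

The cover is open, the driver is back on the bench clear of the box, and I handed the job in at about 14.5 s; no verdict is reported.

- **Finding and pressing the tab:** I gripped the driver by the rear of its handle and put the shaft through the slot. It met the tab on the first try, near the middle of the slot and about 15 mm in. I pressed it to about 21 mm in. The highest force I read was about 6.7 N, but force was only read at the end of each move, so brief peaks between readings would not show.
- **Laying it down:** I pulled straight out and laid the driver at about (0.44, -0.03), pointing roughly 44° to the left of straight ahead.

**Last checks:**
- **Cover:** its highest point is about 137 mm above the bench, close to the 136 mm expected when fully open.
- **Driver:** the highest point on it reads about 26 mm, which matches the handle lying flat. The tip is about 70 mm or more from the box.
- **Post and vial:** both are within about 1 mm of where they started.

The cameras showed the driver's tip hidden inside the dark block at the start, so I slid the driver back before lifting it and felt no contact. No check failed or disagreed.

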